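# Make up the drive kit and the panel kit

### The arm

A 7-joint arm with a two-finger parallel gripper is mounted at the origin on a cart in front of the work surface, level with it; the furniture and walls round the work are solid. World frame = base frame: x ahead of the robot, y to its left, z up, the work surface at z = 0. Lengths are in m, angles in rad, forces in N, time in s.
With the tool pointing down it reaches from about 0.425 to 1.025 m from the base axis. Payload 9.4 kg.
Tool frame: the origin (TCP) lies on the centre line of the jaws, within the pads' length; the fingertips stand 17 mm ahead of it and the grasp point (between the pads) lies 2 mm behind it; z points along the fingers, y is the line along which they close (so a half turn about z gives the same grasp; the last joint's range is limited). The gripper opens to 85 mm and grips with 20 to 120 N. Pads are 22 mm wide; open, the fingers measure 114 mm over their backs; the gripper's body (76 mm by 85 mm) begins 54 mm behind the grasp point. The pads swing forward as they close: fully open they stand 13 mm farther back than shut.
Start: joints at [1.112, 0.599, -0.003, 1.599, 0.002, 0.943, -0.08], TCP at [0.27, -0.673, 0.248] pointing down, gripper open.
Joint ranges: [-2.57, 2.57], [-0.35, 1.97], [-1.29, 1.29], [0.11, 2.56], [-1.05, 4.19], [0.11, 1.86], [-2.63, 2.63]. Speed limits (rad/s): [2.22, 2.22, 3.01, 3.01, 3.14, 3.14, 3.14].

### API

Orientations are given as a rotation vector (axis times angle).
In Python, from workcell import ctrl gives the robot as it stands.
- The arm moves only by the shell command python3 -m creep 'ROWS' [OPENING] [FORCE]. ROWS is rows parted by semicolons, their numbers by spaces, 1 to 12 of them, each of 6 numbers: dx, dy, dz in m, then a rotation vector rx, ry, rz in rad; each row shifts and turns the commanded pose from where the row before left it, along the tool's axes as they then stand; what a row does not reach is not made up. A row lasts 1/12 s, in which the tool goes at most 0.0417 m and 0.125 rad, less where a joint would pass 70% of its speed; a pose out of reach is approached as far as the arm can. OPENING is the finger opening in m, set as the command begins (- or left out keeps the last). The fingers move at their own pace and stop on an object; FORCE is the grip in N (left out, the last holds). Time passes only in rows, so rows that do not move let the fingers close. It prints the time, the measured TCP pose, the force, the opening and the grip force at its end.
- ctrl.observe(): the state, without advancing time (a new reading comes with each control period).
- ctrl.capture(name): name is "scene" or "side" or "wrist"; returns the picture (420x560x3 uint8, red, green, blue); there is no depth.
- ctrl.get_calibration(name): a dict with "fov_y" (degrees; the focal length in pixels is half the picture's height over the tangent of half this angle, whatever the lens; pixels are square), "cx", "cy" (the principal point, pixels), "world_to_cam" (4x4, takes a point from world to camera coordinates). Camera axes: x right, y down, z forward; pixel columns grow to the right and rows downward; lengths in m; the calibration is good to about 2 mm. The wrist camera is an equidistant fisheye: a pixel r from the principal point sees the ray r / f radians off the axis. A picture is of the moment at which its call begins: read the wrist's pose just before it. get_calibration takes no time and is no camera call; for the wrist camera it gives the pose at the moment of the call.
- ctrl.hand_in(): hands the job in; it is judged then, once.
Trained networks look in the newest picture that a camera, given by its name, has taken for a name from the list of things; names that differ only in an ending like _2 or _b are one class to them, and where a whole thing is asked for, a point or a joint stands for the part that bears it (a point fixed in the world has none). Each returns a list of dicts, best first, with "score" (0 to 1); they miss things now and then, are a little off and sometimes report something else, mostly with a low value. They report only what shows in the picture. A call takes as long as a camera call. They do not tell look-alikes from the thing itself.
- ctrl.boxes_of(camera, label): "rect" ([left, top, right, bottom] in pixels, round what is visible of it).
The state is a dict: "time": time; "q": joint angles; "joint_velocities": joint speeds; "joint_torque": joint torques, N m; "position": TCP position; "orientation": TCP orientation; "wrist_force": force on the tool from outside, world axes, zero at the start; "torque": the same for the moment, N m; "grip_width": finger opening in m; "finger_force": force on a finger pad.
Only numpy, scipy, OpenCV 4.12 (cv2) and the standard library are available. Lean on these libraries where they do the work, as an engineer would, in place of code of your own. Each camera call takes 0.05 s, during which the arm holds its last target. There are 200 camera calls.

### The job

Make up the two repair kits from the stock on the bench: lay the finned heatsink and stand the capacitor can in their pockets in the foam tray for the drive job (the one with a round pocket), and lay the terminal strip and the fuse box in their pockets in the tray for the panel job (the one with the long slot). Then put the grey cover over the drive tray so that it sits all the way down on the tray's rim, leaving each part upright and fully down in its pocket. The flux tin stays where it stands.

Things in the scene. Friction and masses are not known exactly. Their poses are not given: they have to be found in the camera images.
- drive_tray: Fixed tray: black plate 161 (x) x 88 (y) x 4 mm, on it a dark grey foam block 137 x 64 x 20 mm (top at z = 24 mm), bare rim 12 mm wide all round; card holder at the -y side. Origin: centre of underside, z up. Pockets 12 mm deep, floors at z = 12 mm: rectangle 72 (x) x 52 (y) for the heatsink, centre x -26.5, y 0; round, 47 across, for the capacitor, centre x +39, y 0. Mouths bevelled 2 mm.
- panel_tray: Fixed tray: black plate 137 (x) x 132 (y) x 4 mm, on it a dark grey foam block 131 x 126 x 16 mm (top at z = 20 mm); a white card on the bridge between its pockets. Origin: centre of underside, z up. Pockets 6 mm deep, floors at z = 14 mm: slot 119 (x) x 29 (y) for the terminal strip, centre x 0, y +42.5; rectangle 99 (x) x 71 (y) for the fuse box, centre x 0, y -21.5. Mouths bevelled 2 mm.
- cover: Loose grey hood, open below, 157 (x) x 84 (y) x 69 mm high, 0.22 kg, inside 151 x 78 x 66. On its roof a black bar handle, 94 long (x), 12 wide (y), 12 thick, its middle at z = 97, 22 mm free under the bar. Origin: centre of the open rim's plane, z up. It goes over the drive tray's foam block, x along the tray's x (either way round), 7 mm to spare each side, and rests on the tray's plate.
- heatsink: Loose black finned heatsink, 40 (x) x 60 (y) x 27 mm high, fins upward and running along y, 0.09 kg. Origin: centre of the underside. Grip across the 40 mm.
- bulk_cap: Loose dark electrolytic capacitor can standing upright, 35 mm diameter, 51 mm high, 0.06 kg. Origin: centre of the underside.
- terminal_strip: Loose white twelve-way terminal strip, 17 (x) x 107 (y) mm, 15 mm high in the middle (the gripped sides about 12 mm high), 0.03 kg. Origin: centre of the underside. Grip across the 17 mm.
- fuse_box: Loose flat blue fuse box, closed, 59 (x) x 90 (y) x 21 mm high, 0.05 kg. Origin on the underside; the middle of the solid box lies at x = +1, y = +2.5 mm from it. Grip across the 59 mm. Either way round in its pocket.
- flux_tin: Bystander: round flux tin, yellow lid, 47 mm diameter, 22 mm high, standing loose beside the stock. Origin: centre of the underside. Not part of either kit; leave it where it is.
There are look-alikes about, which are no part of the job. Leave any blue, green or purple look-alike of the bulk_cap alone.

How it is judged:
At the end, for the whole second after the job is handed in: Each part upright (0.1 rad) on the floor of its pocket (within 3.5 mm; panel tray 2.5 mm) and within 10 mm (strip 11, fuse box 13) of the pocket centre; the cover on the drive tray's rim within 3.5 mm, centred within 11 mm, parallel within 0.15 rad; all at rest (x of heatsink in the frame of drive_tray between -0.0365 and -0.0165 m and y of heatsink in the frame of drive_tray between -0.01 and 0.01 m and z of heatsink in the frame of drive_tray between 0.008 and 0.0155 m and x of bulk_cap in the frame of drive_tray between 0.029 and 0.049 m and y of bulk_cap in the frame of drive_tray between -0.01 and 0.01 m and z of bulk_cap in the frame of drive_tray between 0.008 and 0.0155 m and x of terminal_strip in the frame of panel_tray between -0.011 and 0.011 m and y of terminal_strip in the frame of panel_tray between 0.0315 and 0.0535 m and z of terminal_strip in the frame of panel_tray between 0.01 and 0.0165 m and x of fuse_box in the frame of panel_tray between -0.013 and 0.013 m and y of fuse_box in the frame of panel_tray between -0.0335 and -0.0095 m and z of fuse_box in the frame of panel_tray between 0.01 and 0.0165 m and x of cover in the frame of drive_tray between -0.011 and 0.011 m and y of cover in the frame of drive_tray between -0.011 and 0.011 m and z of cover in the frame of drive_tray between 0.001 and 0.0075 m and angle between the x axis of cover and the x axis of drive_tray, either way round below 0.15 rad and angle between each of heatsink, bulk_cap, terminal_strip, fuse_box, cover's own z axis and vertical below 0.1 rad and linear speed of each of heatsink, bulk_cap, terminal_strip, fuse_box, cover below 0.02 m/s); the robot touches nothing.
It fails at once if the flux tin is pushed more than 20 mm away, lifted or knocked over (distance of flux_tin from where it was at the start of the episode above 0.02 m or angle between flux_tin's own z axis and vertical above 0.5 rad).
It also fails if it takes over 122 s, if anything falls off the work surface, if the arm or the gripper's body presses on something with over 40 N, if the wrist force passes 120 N, or if a joint passes its speed limit or range.

## Working session

There is one attempt and no reset: what is moved stays moved. The work goes in short steps, Python scripts to look and compute and a shell command to move; the robot and the scene stay as the last step left them, time stands still between calls to the robot, and variables do not carry over. Pictures are saved under pics/ and viewed, at most 14 in all, crops included, and the job is handed in when it is done.

```bash
mkdir -p pics; ls; python3 - <<'E'
from workcell import ctrl
import cv2
s=ctrl.observe();print(s['time'],s['position'],s['orientation'],s['grip_width'])
for n in("scene","side"):
    im=ctrl.capture(n);cv2.imwrite(f"pics/{n}0.png",im[:,:,::-1])
    c=ctrl.get_calibration(n);print(n,c)
    for l in "drive_tray panel_tray cover heatsink bulk_cap terminal_strip fuse_box flux_tin".split():
        print(l,[([round(float(v)) for v in d['rect']],round(float(d['score']),2)) for d in ctrl.boxes_of(n,l)][:5])
E
```

```text
pics
0.0 [ 0.26996941 -0.6723937   0.2474056 ] [-3.08303723e+00 -5.95938402e-01  6.49028854e-04] 0.08519828350168501
scene {'fov_y': 43.51072989916547, 'cx': 279.11893093530927, 'cy': 209.36257787515763, 'world_to_cam': array([[-0.57769197, -0.81620842,  0.00870642,  0.27314498],
       [-0.58061524,  0.40340119, -0.70721526,  0.35060152],
       [ 0.57372286, -0.41360766, -0.70694468,  0.98039889],
       [ 0.        ,  0.        ,  0.        ,  1.        ]])}
drive_tray [([220, 222, 283, 283], 0.68)]
panel_tray [([150, 242, 233, 313], 0.78)]
cover [([144, 181, 220, 250], 0.76)]
heatsink [([284, 214, 318, 240], 0.75)]
bulk_cap [([408, 202, 426, 225], 0.87), ([328, 168, 345, 193], 0.73), ([262, 182, 276, 205], 0.71), ([228, 188, 245, 209], 0.68), ([238, 170, 252, 192], 0.61)]
terminal_strip [([290, 172, 320, 199], 0.79)]
fuse_box [([317, 196, 353, 231], 0.62)]
flux_tin []
side {'fov_y': 50.26516009687394, 'cx': 276.62755418812225, 'cy': 209.11580993155764, 'world_to_cam': array([[-0.97769501, -0.20930679, -0.01741099,  0.46650346],
       [-0.15671021,  0.78217321, -0.6030315 ,  0.13694337],
       [ 0.139837  , -0.5868524 , -0.79752735,  0.87732151],
       [ 0.        ,  0.        ,  0.        ,  1.        ]])}
drive_tray [([215, 240, 308, 294], 0.8)]
panel_tray [([193, 298, 278, 383], 0.77)]
cover [([129, 234, 204, 333], 0.62), ([194, 299, 280, 386], 0.43)]
heatsink []
bulk_cap [([194, 216, 213, 242], 0.73), ([221, 186, 236, 212], 0.72), ([261, 135, 275, 159], 0.62), ([350, 123, 365, 146], 0.6), ([178, 192, 201, 221], 0.55)]
terminal_strip [([218, 163, 264, 179], 0.8)]
fuse_box [([276, 164, 316, 194], 0.77)]
flux_tin [([295, 142, 315, 160], 0.57), ([275, 164, 318, 195], 0.26)]
```

```bash
python3 - <<'E'
import cv2
a=cv2.imread('pics/scene0.png')[150:330,130:450];cv2.imwrite('pics/s1.png',cv2.resize(a,(800,450),interpolation=2))
a=cv2.imread('pics/side0.png')[100:400,110:430];cv2.imwrite('pics/d1.png',cv2.resize(a,(640,600),interpolation=2))
E
```

```text
(no output)
```

View pics/s1.png

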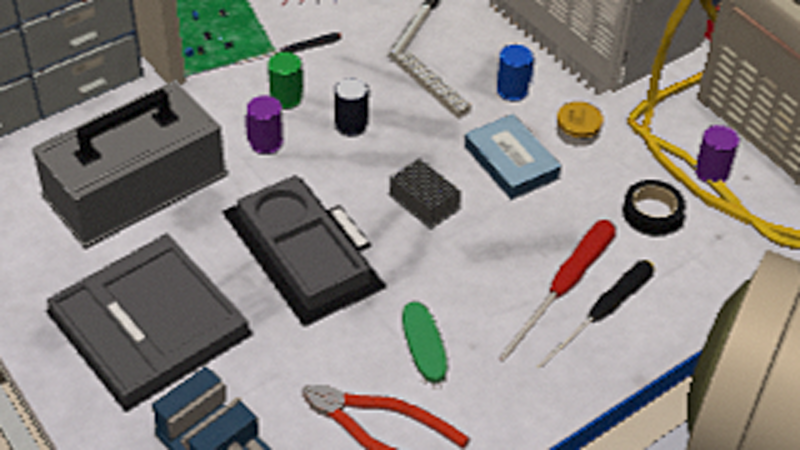

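View pics/d1.png

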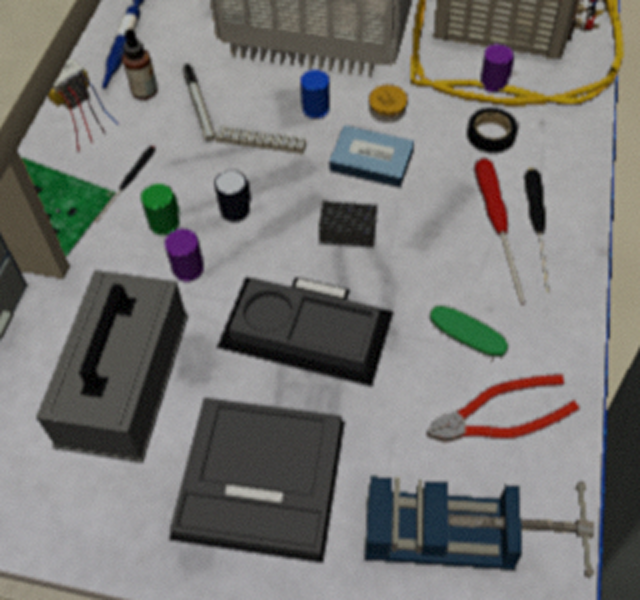

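The scene crop shows the trays, cover, heatsink, strip, fuse box and tin. The real can is the dark one with a white top at scene (270,193) and side (227,199). The green, purple and blue cans are look-alikes. I'll fit poses to marked corners in both views.

```bash
cat > h.py <<'E'
import numpy as np
from scipy.optimize import least_squares
from workcell import ctrl
def proj(n,P,c=None):
    c=c or ctrl.get_calibration(n);p=np.c_[np.atleast_2d(P),np.ones(len(np.atleast_2d(P)))]@c['world_to_cam'].T
    f=210/np.tan(np.radians(c['fov_y']/2));x,y,z=p[:,0],p[:,1],p[:,2]
    if n=='wrist':
        r=np.hypot(x,y)+1e-9;k=f*np.arctan2(r,z)/r
    else:k=f/z
    return np.c_[c['cx']+k*x,c['cy']+k*y]
def fit(obs,x0,free=3,cal={}):
    """obs: (camera, local point, pixel)"""
    def res(v):
        a=v[2] if free==3 else 0
        R=np.array([[np.cos(a),-np.sin(a),0],[np.sin(a),np.cos(a),0],[0,0,1]])
        return np.concatenate([proj(n,R@np.array(p)+[v[0],v[1],0],cal.get(n))[0]-u for n,p,u in obs])
    s=least_squares(res,x0[:free],loss='soft_l1');return s.x,np.round(res(s.x).reshape(-1,2),1)
def ray(n,u,z,c=None):
    return least_squares(lambda v:(proj(n,[v[0],v[1],z],c)[0]-u),[.6,0]).x
E
python3 - <<'E'
from h import *
S=lambda x,y:('scene',np.array([130+x/2.5,150+y/2.5])-.3);D=lambda x,y:('side',np.array([110+x/2,100+y/2])-.25)
pts={'cover top':[(S(35,150),.069),(S(175,84),.069),(S(227,148),.069),(S(83,218),.069),(D(97,273),.069),(D(183,280),.069),(D(142,447),.069),(D(42,425),.069)],
'drive plate':[(S(225,210),.004),(S(303,322),.004),(S(385,285),.004),(D(219,347),.004),(D(372,383),.004),(S(282,205),.024),(D(268,312),.024)],
'panel top':[(S(47,305),.02),(S(168,236),.02),(S(250,325),.02),(S(125,395),.02),(D(205,400),.02),(D(343,417),.02),(D(322,550),.02),(D(173,535),.02)],
'hs':[(S(389,184),.027),(S(418,160),.027),(S(461,195),.027),(S(430,212),.027),(D(321,203),.027),(D(377,205),.027),(D(376,236),.027),(D(320,233),.027)],
'cap top':[(S(352,85),.051),(D(232,181),.051)],
'strip':[(S(460,110),.012),(S(397,52),.012),(D(217,133),.012),(D(304,145),.012)],
'fuse top':[(S(465,150),.021),(S(520,115),.021),(S(560,160),.021),(S(510,187),.021),(D(345,127),.021),(D(413,137),.021),(D(405,177),.021),(D(331,165),.021)],
'tin':[(S(580,116),.022),(D(388,99),.022)]}
for k,l in pts.items():
    print(k,*[(n,np.round(ray(n,u,z)*1000).astype(int).tolist()) for (n,u),z in l])
E
```

```text
cover top ('scene', [684, 238]) ('scene', [690, 86]) ('scene', [584, 90]) ('scene', [581, 240]) ('side', [693, 84]) ('side', [608, 76]) ('side', [590, 245]) ('side', [682, 243])
drive plate ('scene', [571, 105]) ('scene', [416, 117]) ('scene', [409, 33]) ('side', [571, 106]) ('side', [415, 114]) ('scene', [530, 66]) ('side', [529, 68])
panel top ('scene', [550, 298]) ('scene', [560, 171]) ('scene', [429, 163]) ('scene', [426, 286]) ('side', [564, 171]) ('side', [433, 161]) ('side', [426, 283]) ('side', [554, 297])
hs ('scene', [492, -31]) ('scene', [502, -73]) ('scene', [441, -79]) ('scene', [441, -42]) ('side', [507, -75]) ('side', [447, -84]) ('side', [440, -43]) ('side', [499, -35])
cap top ('scene', [606, -67]) ('side', [602, -67])
strip ('scene', [547, -161]) ('scene', [657, -161]) ('side', [653, -164]) ('side', [548, -166])
fuse top ('scene', [491, -123]) ('scene', [499, -200]) ('scene', [427, -191]) ('scene', [427, -128]) ('side', [505, -195]) ('side', [425, -194]) ('side', [424, -133]) ('side', [509, -135])
tin ('scene', [462, -249]) ('side', [464, -248])
```

```bash
python3 - <<'E'
from h import *
S=lambda x,y:('scene',np.array([130+x/2.5,150+y/2.5])-.3);D=lambda x,y:('side',np.array([110+x/2,100+y/2])-.25)
pts={'green':[(S(286,60),.051),(D(158,194),.051)],'purple':[(S(265,105),.051),(D(182,240),.051)],'blue':[(S(516,51),.051),(D(315,80),.051)],
'box finned base':[(D(235,42),0),(D(375,65),0),(S(600,90),0)],'box2 base':[(D(437,38),0),(D(560,55),0),(S(705,95),0)]}
for k,l in pts.items():
    print(k,*[(n,np.round(ray(n,u,z)*1000).astype(int).tolist()) for (n,u),z in l])
E
python3 - <<'E'
import cv2
a=cv2.imread('pics/scene0.png');b=cv2.imread('pics/side0.png')
cv2.imwrite('pics/full.png',cv2.resize(cv2.hconcat([a,b]),(800,300),interpolation=3))
E
```

```text
green ('scene', [676, -33]) ('side', [675, -34])
purple ('scene', [631, 20]) ('side', [631, 18])
blue ('scene', [552, -236]) ('side', [549, -234])
box finned base ('side', [680, -334]) ('side', [493, -326]) ('scene', [496, -310])
box2 base ('side', [423, -391]) ('side', [265, -389]) ('scene', [427, -396])
```

View pics/full.png

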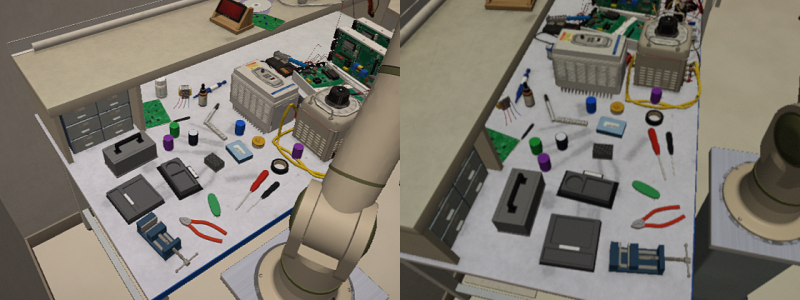

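```bash
python3 -m creep '0 0 -.04 0 0 0;0 0 -.04 0 0 0;.0256 -.0301 0 0 0 0;.0256 -.0301 0 0 0 0;.0256 -.0301 0 0 0 0;.0256 -.0301 0 0 0 0;.0256 -.0301 0 0 0 0;.0256 -.0301 0 0 0 0;.0256 -.0301 0 0 0 0;.0256 -.0301 0 0 0 0' && python3 -m creep '.0256 -.0301 0 0 0 0;.0256 -.0301 0 0 0 0;.0256 -.0301 0 0 0 0;.0256 -.0301 0 0 0 0;.0256 -.0301 0 0 0 0;.0256 -.0301 0 0 0 0;.0256 -.0301 0 0 0 0;.0256 -.0301 0 0 0 0;0 0 0 0 0 .1;0 0 0 0 0 .1;0 0 0 0 0 .08;0 0 0 0 0 0'
cat >> h.py <<'E'
import cv2,json
def look(name,cam='wrist'):
    c=ctrl.get_calibration(cam);im=ctrl.capture(cam);cv2.imwrite(f'pics/{name}.png',im[:,:,::-1])
    c={k:(np.array(v).tolist()) for k,v in c.items()};json.dump(c,open(f'pics/{name}.json','w'));return im
def load(name):
    c=json.load(open(f'pics/{name}.json'));c['world_to_cam']=np.array(c['world_to_cam']);return c
def tool():
    from scipy.spatial.transform import Rotation as Ro
    s=ctrl.observe();return s,Ro.from_rotvec(s['orientation']).as_matrix()
def go(x,y,z,th=None):
    "delta to world goal in present tool axes, and turn about tool z"
    s,R=tool();d=R.T@(np.array([x,y,z])-s['position']);a=np.arctan2(R[1,0],R[0,0])
    print('t',round(s['time'],1),'pos',np.round(s['position'],4),'tilt',np.round(R[:,2],3),'th',round(a,3),'-> d',np.round(d,4),'rz',None if th is None else round(a-th,3))
E
python3 - <<'E'
from h import *
import os
im=look('w1');print(load('w1')); go(.47,-.06,.3,.13)
cv2.imwrite('pics/w1b.png',cv2.resize(im[:,:,::-1],(800,600),interpolation=2))
for l in "drive_tray panel_tray cover heatsink bulk_cap terminal_strip fuse_box flux_tin".split():
    print(l,[([round(float(v)) for v in d['rect']],round(float(d['score']),2)) for d in ctrl.boxes_of('wrist',l)][:3])
E
```

```text
time: 1.73
position: [0.3707, -0.3712, 0.3285]
orientation: [3.084, 0.596, 0.001]
wrist_force: [1.0, -0.4, -0.1]
grip_width: 0.0857
finger_force: 0.0
time: 2.73
position: [0.4708, -0.0729, 0.3284]
orientation: [3.138, 0.155, 0.0]
wrist_force: [-0.1, -0.7, 0.4]
grip_width: 0.0856
finger_force: 0.0
{'fov_y': 65.70646984690485, 'cx': 281.2812816377738, 'cy': 209.22309047939166, 'world_to_cam': array([[ 9.86205580e-02, -9.95125109e-01, -5.06634017e-05,
        -1.19168841e-01],
       [-9.57245371e-01, -9.48804494e-02,  2.73274588e-01,
         3.86447632e-01],
       [-2.71947212e-01, -2.69019951e-02, -9.61936067e-01,
         5.81340137e-01],
       [ 0.00000000e+00,  0.00000000e+00,  0.00000000e+00,
         1.00000000e+00]])}
t 2.8 pos [ 0.4708 -0.0731  0.3284] tilt [ 0. -0. -1.] th 0.104 -> d [ 0.0005 -0.0131  0.0284] rz -0.026
drive_tray [([156, 90, 230, 206], 0.61)]
panel_tray [([55, 93, 131, 181], 0.58)]
cover [([66, 0, 194, 72], 0.76)]
heatsink [([261, 146, 292, 188], 0.57), ([389, 175, 423, 208], 0.29)]
bulk_cap [([255, 0, 282, 34], 0.96), ([389, 118, 423, 144], 0.72), ([207, 31, 239, 64], 0.67)]
terminal_strip [([354, 48, 373, 124], 0.95)]
fuse_box [([323, 146, 378, 216], 0.82)]
flux_tin [([386, 174, 421, 208], 0.56)]
```

View pics/w1b.png

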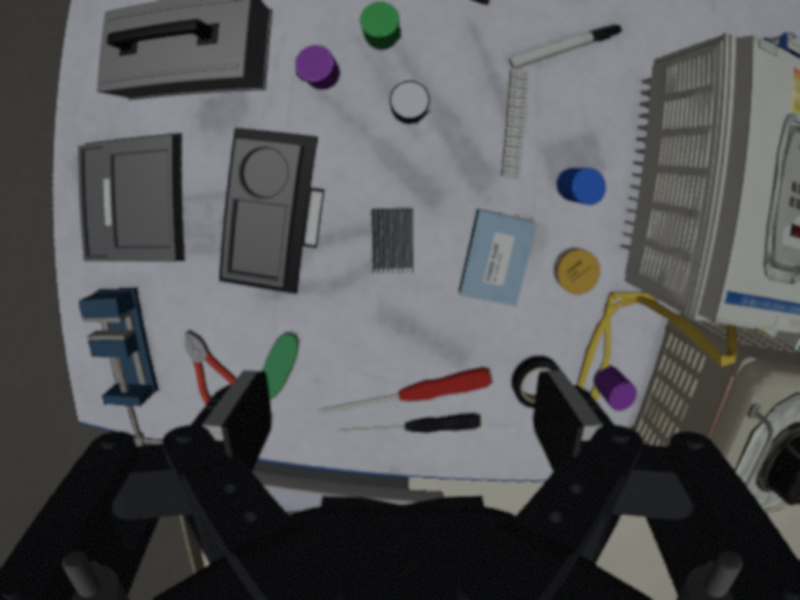

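The overhead wrist view confirms the layout: heatsink (393,240), fuse box (497,256), strip (514,125), can (409,102), drive tray (267,210), panel tray (132,198), cover (184,47). I'll fit each thing over the three views.

```bash
cat > fits.py <<'E'
from h import *
S=lambda x,y:('scene',np.array([130+x/2.5,150+y/2.5])-.3);D=lambda x,y:('side',np.array([110+x/2,100+y/2])-.25);W=lambda x,y:('wrist',np.array([x,y])/1.42857-.15)
cal={'wrist':load('w1'),'scene':ctrl.get_calibration('scene'),'side':ctrl.get_calibration('side')}
def box(hx,hy,z): # corner order: (+x,+y),(+x,-y),(-x,-y),(-x,+y)
    return [(hx,hy,z),(hx,-hy,z),(-hx,-hy,z),(-hx,hy,z)]
def mk(c,*views): return [(v[0],p,v[1]) for vs in views for p,v in zip(c,vs) if v is not None]
N=None
# long axis taken as local x (world x-ish) for all here, except cover (long = y-ish)
F={
'heatsink':(mk(box(.030,.020,.027),[S(389,184),S(418,160),S(461,195),S(430,212)],[D(320,233),D(321,203),D(377,205),D(376,236)],[W(372,208),W(413,208),W(413,268),W(373,270)]),[.47,-.06,.1]),
'fuse':(mk(box(.045,.0295,.021),[S(465,150),S(520,115),S(560,160),S(510,187)],[D(331,165),D(345,127),D(413,137),D(405,177)],[W(478,208),W(536,220),W(517,304),W(459,292)]),[.465,-.16,-.1]),
'cover':(mk(box(.042,.0785,.069),[S(35,150),S(175,84),S(227,148),S(83,218)],[D(42,425),D(97,273),D(183,280),D(142,447)],[N,N,W(242,84),W(99,92)]),[.637,.16,.05]),
'panel':(mk(box(.0655,.063,.020),[S(47,305),S(168,236),S(250,325),S(125,395)],[D(173,535),D(205,400),D(343,417),D(322,550)],[W(80,145),W(181,134),W(184,259),W(84,260)]),[.494,.228,.08]),
'drive':(mk(box(.0805,.044,.004),[S(225,210),N,S(385,285),S(303,322)],[D(219,347),N,N,D(372,383)],[W(235,128),W(317,137),W(298,291),W(219,279)])+mk([(.039,0,.024)],[S(282,205)],[D(268,312)],[W(265,173)]),[.49,.07,-.06]),
'strip':(mk([(.0535,0,.012),(-.0535,0,.012)],[S(397,52),S(460,110)],[D(217,133),D(304,145)],[W(518,68),W(510,176)]),[.602,-.163,0]),
'cap':(mk([(0,0,.051)],[S(352,85)],[D(232,181)],[W(409,98)]),[.604,-.067]),
'tin':(mk([(0,0,.022)],[S(580,116)],[D(388,99)],[W(578,271)]),[.463,-.249]),
}
for k,(o,x0) in F.items():
    x,r=fit(o,x0,len(x0),cal);print(k,np.round(x,4),r.tolist())
E
python3 fits.py
```

```text
heatsink [ 0.4748 -0.0619  0.1153] [[-0.1, -3.8], [0.5, -2.0], [0.5, -2.6], [0.8, -1.2], [-1.1, -1.6], [0.3, -1.4], [-0.1, -0.6], [-0.9, -1.2], [-2.8, 0.2], [-0.9, -0.4], [-0.4, 2.2], [-2.1, 1.3]]
fuse [ 0.4668 -0.1659 -0.0707] [[-0.4, -7.9], [-3.2, -2.1], [2.2, 1.6], [2.5, -0.2], [-1.7, -2.0], [-1.6, -1.4], [2.0, 1.1], [0.0, 0.1], [-0.5, -0.8], [0.2, -0.7], [-0.6, 2.6], [-0.1, 4.3]]
cover [0.6436 0.1587 0.0731] [[-0.1, 1.4], [0.6, -0.7], [-0.5, -7.8], [-0.7, -5.1], [2.0, -1.3], [1.1, -0.2], [0.2, 0.9], [-1.0, -6.4], [-0.7, -1.2], [-3.6, 7.1]]
panel [0.4953 0.2265 0.0704] [[0.4, -2.6], [0.1, -1.9], [0.2, -2.4], [0.7, 0.0], [-0.9, -1.9], [-0.3, -1.3], [-0.2, -1.3], [0.2, 1.2], [-2.5, 0.3], [-7.3, -0.2], [-6.4, 1.6], [-0.6, 1.1]]
drive [ 0.4904  0.0664 -0.0669] [[-0.5, -0.6], [2.1, -0.5], [1.2, 0.6], [-1.0, -0.6], [0.8, 0.9], [-0.9, -1.3], [1.1, -1.4], [-0.4, 2.3], [-0.8, 1.5], [0.8, -0.3], [0.5, -1.9], [-1.2, -0.9]]
strip [ 0.6006 -0.1665  0.0203] [[1.9, 0.1], [1.9, -1.1], [-0.3, -0.4], [0.5, -0.5], [-0.5, -0.2], [-1.2, -0.3]]
cap [ 0.6033 -0.0661] [[0.2, 0.7], [-0.6, 0.2], [0.2, 0.1]]
tin [ 0.4638 -0.2498] [[-0.1, -0.5], [0.0, -0.5], [-0.3, 0.2]]
```

```bash
python3 -m creep '.0048 -.0105 .038 0 0 -.011;0 0 .038 0 0 0;0 0 .038 0 0 0;0 0 .038 0 0 0;0 0 .038 0 0 0;0 0 .038 0 0 0;0 0 .038 0 0 0;0 0 .020 0 0 0;0 0 .0154 0 0 0;0 0 0 0 0 0' .085 && python3 - <<'E'
from h import *
im=look('w2');cv2.imwrite('pics/w2b.png',im[:,:,::-1]);go(.4745,-.062,.027,.115)
E
```

```text
time: 4.02
position: [0.4735, -0.062, 0.024]
orientation: [-3.136, -0.179, 0.007]
wrist_force: [0.0, -0.3, 0.1]
grip_width: 0.085
finger_force: 0.0
t 4.1 pos [ 0.4738 -0.0622  0.0255] tilt [-0.003 -0.    -1.   ] th 0.113 -> d [ 0.0007 -0.0001 -0.0015] rz -0.002
```

View pics/w2b.png

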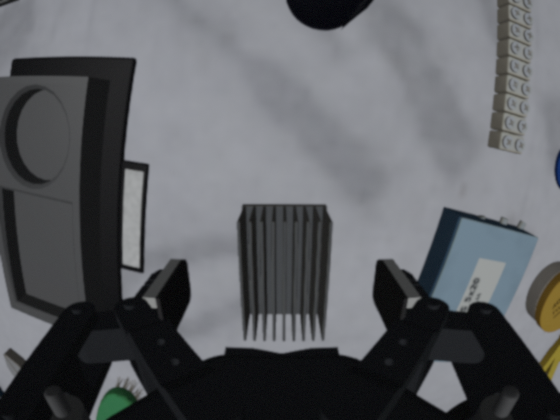

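```bash
python3 - <<'E'
from h import *
c=load('w2')
for u,z in [((243,207),.027),((327,207),.027),((250,338),.027),((323,338),.027),((510,151),.012),((517,10),.012)]: print(u,np.round(ray('wrist',np.array(u),z,c),4))
print(proj('wrist',[[.4745,-.062,.027],[.4738,-.0622,.0255]],c))
E
python3 -m creep '0 0 0 0 0 0;0 0 0 0 0 0;0 0 0 0 0 0;0 0 0 0 0 0;0 0 0 0 0 0;0 0 0 0 0 0' .03 40
```

```text
(243, 207) [ 0.5071 -0.0433]
(327, 207) [ 0.5108 -0.076 ]
(250, 338) [ 0.4436 -0.0508]
(323, 338) [ 0.4473 -0.085 ]
(510, 151) [ 0.547  -0.1697]
(517, 10) [ 0.6225 -0.1664]
[[281.09322296 284.92135051]
 [281.37516511 284.6636701 ]]
time: 4.57
position: [0.4751, -0.0625, 0.0281]
orientation: [3.136, 0.177, 0.004]
wrist_force: [-0.1, -0.3, 8.9]
grip_width: 0.0382
finger_force: 39.6
```

```bash
python3 -m creep '0 0 -.03 0 0 0;0 0 -.035 0 0 0;.0005 -.033 -.01 0 0 0;.0005 -.033 0 0 0 0;.0005 -.033 0 0 0 0;.0005 -.0327 0 0 0 0;0 0 0 0 0 .09;0 0 0 0 0 .09;0 0 0 0 0 0;0 0 0 0 0 0' && python3 - <<'E'
from h import *
im=look('w3');cv2.imwrite('pics/w3b.png',im[:,:,::-1]);go(.462,.0684,.041,-.067);print(ctrl.observe()['grip_width'])
E
```

```text
time: 5.4
position: [0.4617, 0.0688, 0.1024]
orientation: [3.14, -0.101, 0.001]
wrist_force: [-0.3, 0.6, 0.1]
grip_width: 0.0382
finger_force: 41.7
t 5.5 pos [0.4617 0.0685 0.1023] tilt [ 0.001 -0.    -1.   ] th -0.065 -> d [0.0003 0.0001 0.0613] rz 0.002
0.037955625332503594
```

View pics/w3b.png

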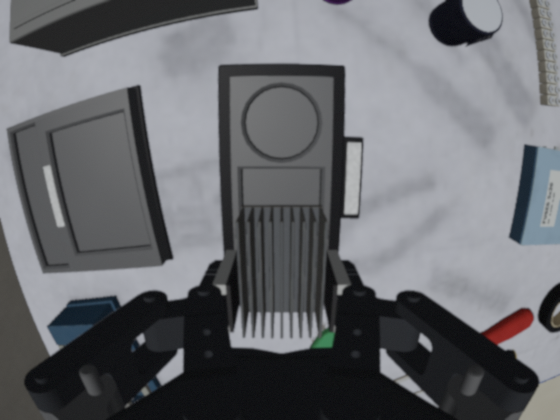

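```bash
python3 - <<'E'
from h import *
c=load('w3')
for u,z in [((281,122),.024),((219,67),.004),((344,67),.004),((241,168),.024),((322,168),.024),((241,206),.0235+.08),((326,206),.0235+.08)]: print(u,np.round(ray('wrist',np.array(u),z,c),4))
o=[('wrist',(.039,0,.024),np.array((281,122.))),('wrist',(.0805,.044,.004),np.array((219,67.))),('wrist',(.0805,-.044,.004),np.array((344,67.))),('wrist',(.0095,.026,.024),np.array((241,168.))),('wrist',(.0095,-.026,.024),np.array((322,168.)))]
print(fit(o,[.49,.066,-.067],3,{'wrist':c}))
E
```

```text
(281, 122) [0.5291 0.0644]
(219, 67) [0.5709 0.1041]
(344, 67) [0.5654 0.019 ]
(241, 168) [0.5019 0.0916]
(322, 168) [0.4986 0.0403]
(241, 206) [0.498  0.0823]
(326, 206) [0.4958 0.0485]
(array([ 0.4900475 ,  0.06666296, -0.06163169]), array([[ 0.3,  0.2],
       [-2.3, -2.8],
       [ 1.5, -3.1],
       [-0.5,  1.3],
       [ 0.3,  1. ]]))
```

```bash
python3 -m creep '-.0025 -.0003 .02 0 0 0;0 0 .02 0 0 0;0 0 .0125 0 0 0;0 0 .0075 0 0 0;0 0 0 0 0 0;0 0 0 0 0 0' && python3 -m creep '0 0 0 0 0 0;0 0 0 0 0 0;0 0 0 0 0 0;0 0 0 0 0 0' .06 && python3 -m creep '0 0 -.02 0 0 0;0 0 -.035 0 0 0;0 0 -.04 0 0 0;0 0 0 0 0 0' .085 && python3 - <<'E'
from h import *
im=look('w4');cv2.imwrite('pics/w4b.png',im[:,:,::-1]);go(.6033,-.0661,.15,-.067)
E
```

```text
time: 5.95
position: [0.46, 0.0687, 0.0419]
orientation: [-3.139, 0.104, -0.002]
wrist_force: [0.9, -0.3, 1.0]
grip_width: 0.038
finger_force: 48.1
time: 6.28
position: [0.4591, 0.0691, 0.042]
orientation: [-3.14, 0.105, 0.0]
wrist_force: [0.6, -0.4, -0.4]
grip_width: 0.0603
finger_force: 0.0
time: 6.62
position: [0.461, 0.0694, 0.1422]
orientation: [-3.138, 0.106, -0.011]
wrist_force: [0.1, -0.0, -0.7]
grip_width: 0.0852
finger_force: 0.0
t 6.7 pos [0.4606 0.0694 0.1401] tilt [ 0.006  0.001 -1.   ] th -0.067 -> d [ 0.1515  0.1256 -0.0093] rz -0.0
```

View pics/w4b.png

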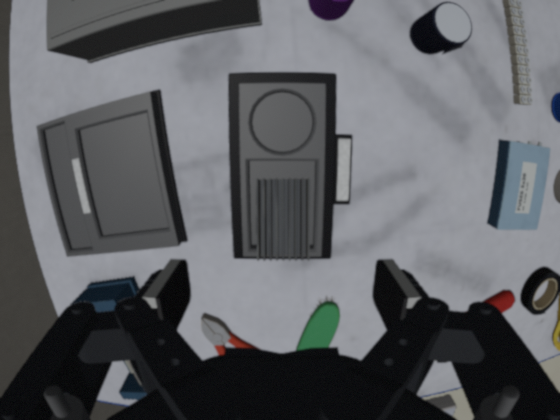

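```bash
python3 - <<'E'
from h import *
c=load('w4');M=c['world_to_cam'];print('cam',-M[:3,:3].T@M[:3,3])
for u,z in [((282,122),.024),((258,180),.039),((308,180),.039),((258,180),.051),((258,258),.039),((308,258),.039),((285,160),.024),((248,248),.024),((318,248),.024)]: print(u,np.round(ray('wrist',np.array(u),z,c),4))
im=cv2.imread('pics/w4b.png')[60:280,215:365];cv2.imwrite('pics/w4c.png',cv2.resize(im,None,fx=2.7,fy=2.7,interpolation=2))
E
```

```text
cam [0.52922864 0.06434704 0.26782864]
(282, 122) [0.5287 0.0644]
(258, 180) [0.4888 0.0843]
(308, 180) [0.4864 0.0486]
(258, 180) [0.4909 0.0832]
(258, 258) [0.4283 0.0896]
(308, 258) [0.4258 0.0512]
(285, 160) [0.5   0.064]
(248, 248) [0.4311 0.0986]
(318, 248) [0.4273 0.0419]
```

View pics/w4c.png

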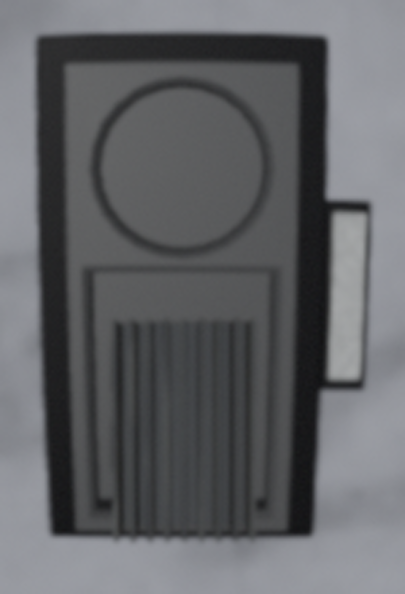

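```bash
python3 -m creep '0 0 .035 0 0 0;0 0 .035 0 0 0;0 0 .018 0 0 0;0 0 .007 0 0 0;0 0 0 0 0 0' .06 && python3 -m creep '0 0 0 0 0 0;0 0 0 0 0 0;0 0 0 0 0 0;0 0 0 0 0 0;0 0 0 0 0 0' .03 30 && python3 -m creep '0 0 -.007 0 0 0;.0055 0 0 0 0 0;0 0 .004 0 0 0;0 0 .0025 0 0 0;0 0 0 0 0 0;0 0 0 0 0 0;0 0 0 0 0 0' && python3 -m creep '0 0 0 0 0 0;0 0 0 0 0 0;0 0 0 0 0 0;0 0 0 0 0 0' .055 && python3 -m creep '0 0 -.025 0 0 0;0 0 -.04 0 0 0;0 0 -.04 0 0 0;0 0 0 0 0 0;0 0 0 0 0 0' .085 && python3 - <<'E'
from h import *
im=look('w5');go(.6033,-.0661,.15,-.067)
im=im[60:280,215:365,::-1];look('sd5','side')
b=cv2.imread('pics/sd5.png')[230:300,210:310]
cv2.imwrite('pics/w5c.png',cv2.hconcat([cv2.resize(im,(375,550),interpolation=2),cv2.copyMakeBorder(cv2.resize(b,(400,280),interpolation=2),0,270,0,0,0)]))
E
```

```text
time: 7.08
position: [0.4579, 0.0691, 0.04]
orientation: [3.139, -0.105, -0.006]
wrist_force: [0.3, -0.6, 0.1]
grip_width: 0.0603
finger_force: 0.0
time: 7.5
position: [0.4595, 0.0693, 0.0426]
orientation: [-3.139, 0.106, -0.002]
wrist_force: [-0.3, 0.9, 1.8]
grip_width: 0.0385
finger_force: 32.2
time: 8.08
position: [0.4651, 0.0689, 0.0422]
orientation: [-3.14, 0.106, -0.001]
wrist_force: [1.8, 0.3, 2.0]
grip_width: 0.0384
finger_force: 32.5
time: 8.42
position: [0.4643, 0.0688, 0.0422]
orientation: [3.14, -0.105, -0.001]
wrist_force: [-0.1, -0.5, 0.0]
grip_width: 0.0548
finger_force: 0.0
time: 8.83
position: [0.4656, 0.069, 0.1495]
orientation: [-3.139, 0.106, -0.007]
wrist_force: [-0.7, 0.3, 0.1]
grip_width: 0.0851
finger_force: 0.0
t 8.9 pos [0.4649 0.0688 0.1481] tilt [ 0.002  0.    -1.   ] th -0.067 -> d [ 0.1472  0.1253 -0.0017] rz -0.0
```

View pics/w5c.png

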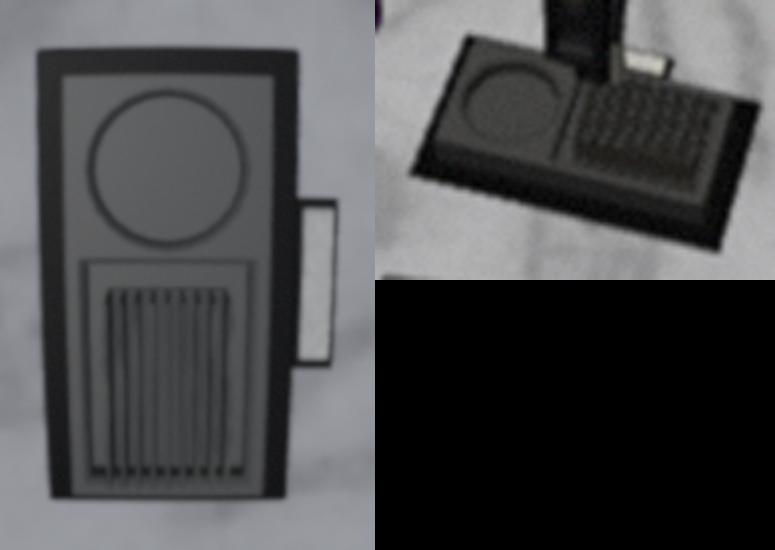

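```bash
python3 -m creep '.0294 .025 0 0 0 0;.0294 .025 0 0 0 0;.0294 .025 0 0 0 0;.0294 .025 0 0 0 0;.0296 .0253 0 0 0 0;0 0 .035 0 0 0;0 0 .035 0 0 0;0 0 .025 0 0 0;0 0 .012 0 0 0;0 0 0 0 0 0;0 0 0 0 0 0' .07 && python3 - <<'E'
from h import *
im=look('w6');go(.6033,-.0661,.04,-.067)
print([d['rect'] for d in ctrl.boxes_of('wrist','bulk_cap')][:3],proj('wrist',[.6033,-.0661,.051],load('w6')))
E
python3 -m creep '0 0 0 0 0 0;0 0 0 0 0 0;0 0 0 0 0 0;0 0 0 0 0 0;0 0 0 0 0 0;0 0 0 0 0 0' .02 30
```

```text
time: 9.85
position: [0.6024, -0.0658, 0.0393]
orientation: [3.14, -0.105, -0.004]
wrist_force: [0.1, -0.0, 0.4]
grip_width: 0.0699
finger_force: 0.0
t 9.9 pos [ 0.6032 -0.0658  0.0405] tilt [-0. -0. -1.] th -0.067 -> d [0.0001 0.0003 0.0005] rz 0.0
[[504.3, 274.9, 559.4, 353.8], [132.5, 72.9, 244.4, 170.1], [241.4, 219.2, 322.7, 330.7]] [[281.52394527 295.62009843]]
time: 10.45
position: [0.6037, -0.0661, 0.0417]
orientation: [3.14, -0.106, 0.003]
wrist_force: [-0.9, 0.4, 7.0]
grip_width: 0.0336
finger_force: 29.2
```

```bash
python3 -m creep '0 0 -.03 0 0 0;0 0 -.035 0 0 0;-.0166 -.025 0 0 0 0;-.0166 -.025 0 0 0 0;-.0166 -.025 0 0 0 0;-.0166 -.025 0 0 0 0;-.0166 -.025 0 0 0 0;0 0 0 0 0 0;0 0 0 0 0 0' && python3 - <<'E'
from h import *
im=look('w7');go(.529,.0642,.054,-.067)
b=look('sd7','side')[200:310,190:330]
cv2.imwrite('pics/w7b.png',cv2.hconcat([cv2.resize(im[100:400,180:400,::-1],(330,450)),cv2.resize(b[:,:,::-1],(450,450),interpolation=2)]))
E
```

```text
time: 11.2
position: [0.5281, 0.0661, 0.1059]
orientation: [-3.139, 0.1, -0.001]
wrist_force: [0.4, 0.1, -0.8]
grip_width: 0.0334
finger_force: 30.3
t 11.2 pos [0.5289 0.0647 0.1059] tilt [ 0.001  0.    -1.   ] th -0.066 -> d [0.0001 0.0005 0.0519] rz 0.001
```

View pics/w7b.png

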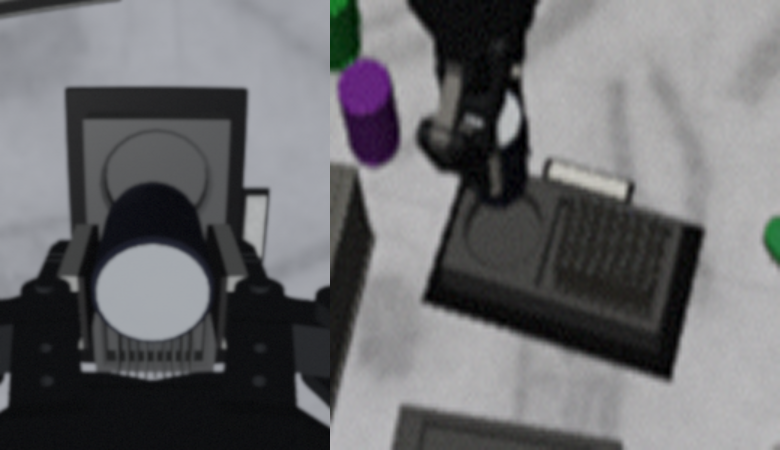

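```bash
python3 -m creep '0 0 .025 0 0 0;0 0 .015 0 0 0;0 0 .0075 0 0 0;0 0 .0035 0 0 0;0 0 0 0 0 0;0 0 0 0 0 0;0 0 0 0 0 0' && python3 -m creep '0 0 0 0 0 0;0 0 0 0 0 0;0 0 0 0 0 0;0 0 0 0 0 0' .06 && python3 -m creep '0 0 -.03 0 0 0;0 0 -.04 0 0 0;0 0 -.025 0 0 0;0 0 0 0 0 0;0 0 0 0 0 0' .06 && python3 - <<'E'
from h import *
im=look('w8');go(.6005,-.1665,.06,.02)
b=look('sd8','side')[200:310,190:330]
cv2.imwrite('pics/w8b.png',cv2.hconcat([cv2.resize(im[100:400,180:400,::-1],(330,450)),cv2.resize(b[:,:,::-1],(450,450),interpolation=2)]))
E
```

```text
time: 11.88
position: [0.5292, 0.0638, 0.0548]
orientation: [-3.14, 0.107, -0.001]
wrist_force: [0.2, -0.1, -0.6]
grip_width: 0.0337
finger_force: 30.5
time: 12.22
position: [0.5288, 0.0643, 0.0546]
orientation: [-3.14, 0.105, -0.0]
wrist_force: [-0.2, 0.0, 0.4]
grip_width: 0.0599
finger_force: 0.0
time: 12.63
position: [0.5295, 0.0643, 0.1509]
orientation: [-3.139, 0.106, -0.005]
wrist_force: [0.4, -0.4, -1.0]
grip_width: 0.0598
finger_force: 0.0
t 12.7 pos [0.5287 0.0643 0.1497] tilt [ 0.001  0.    -1.   ] th -0.067 -> d [0.087  0.2255 0.0897] rz -0.087
```

View pics/w8b.png

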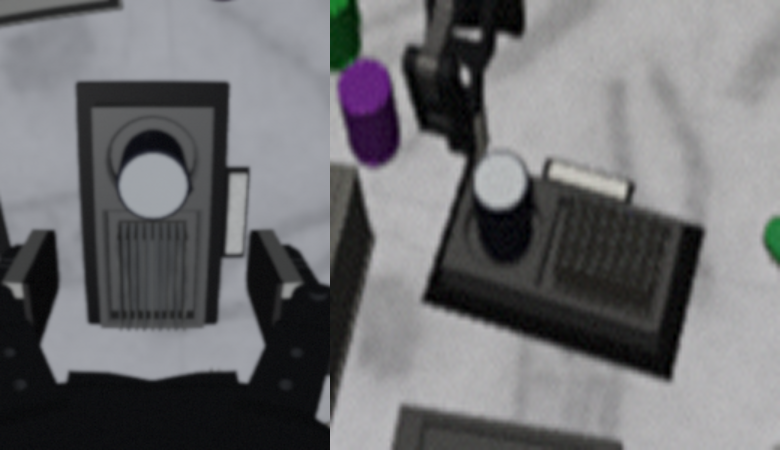

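```bash
python3 -m creep '.01243 .0322 0 0 0 0;.01243 .0322 0 0 0 0;.01243 .0322 0 0 0 0;.01243 .0322 0 0 0 0;.01243 .0322 0 0 0 0;.01243 .0322 0 0 0 0;.01243 .0323 0 0 0 0;0 0 .035 0 0 -.087;0 0 .03 0 0 0;0 0 0 0 0 0;0 0 0 0 0 0' .045 && python3 - <<'E'
from h import *
im=look('w9');go(.6005,-.1665,.022,.02)
c=load('w9');print([np.round(d['rect']) for d in ctrl.boxes_of('wrist','terminal_strip')][:3],proj('wrist',[[.6005,-.1665,.015],[.654,-.1655,.012],[.547,-.1676,.012]],c))
# white-ish strip edges along rows
g=cv2.cvtColor(im,cv2.COLOR_RGB2HSV)
for r in (120,160,200,240): print(r,im[r,230:335:3].mean(1).astype(int).tolist())
E
```

```text
time: 13.65
position: [0.5986, -0.166, 0.0819]
orientation: [-3.14, -0.031, 0.009]
wrist_force: [0.0, 0.8, 1.0]
grip_width: 0.0449
finger_force: 0.0
t 13.7 pos [ 0.5998 -0.166   0.0836] tilt [-0.003  0.001 -1.   ] th 0.02 -> d [0.0008 0.0006 0.0616] rz -0.0
[array([276., 140., 303., 300.])] [[282.04920217 228.32185985]
 [282.15786594 141.64797441]
 [282.06753109 298.87330967]]
120 [121, 119, 121, 124, 127, 130, 132, 133, 134, 133, 131, 130, 126, 123, 112, 108, 119, 126, 128, 129, 128, 130, 130, 130, 129, 127, 121, 111, 96, 92, 106, 117, 122, 124, 126]
160 [131, 132, 129, 126, 121, 118, 116, 116, 118, 120, 123, 125, 128, 130, 122, 117, 110, 112, 117, 121, 120, 116, 118, 119, 129, 134, 133, 133, 133, 131, 130, 133, 134, 135, 136]
200 [134, 134, 134, 133, 134, 134, 134, 133, 131, 130, 126, 121, 117, 116, 111, 127, 112, 115, 127, 128, 124, 113, 120, 111, 131, 132, 133, 133, 133, 134, 131, 129, 132, 133, 134]
240 [128, 131, 132, 133, 133, 134, 135, 136, 136, 136, 135, 135, 134, 134, 126, 116, 116, 119, 116, 127, 115, 116, 120, 109, 133, 135, 135, 136, 134, 132, 130, 130, 130, 129, 128]
```

```bash
python3 -m creep '.0008 .003 .03 0 0 0;0 0 .02 0 0 0;0 0 .0105 0 0 0;0 0 0 0 0 0;0 0 0 0 0 0' .045 && python3 -m creep '0 0 0 0 0 0;0 0 0 0 0 0;0 0 0 0 0 0;0 0 0 0 0 0;0 0 0 0 0 0;0 0 0 0 0 0' .008 25 && python3 -m creep '0 0 -.02 0 0 0;0 0 -.035 0 0 0;0 0 -.035 0 0 0;0 0 0 0 0 0;0 0 0 0 0 0' && python3 - <<'E'
from h import *
im=look('w10');c=load('w10');print([np.round(d['rect']) for d in ctrl.boxes_of('wrist','terminal_strip')][:3])
s=ctrl.observe();p=s['position'];print(p,proj('wrist',[[p[0]+.0535,p[1]+.001,p[2]-.01],[p[0]-.0535,p[1],p[2]-.01]],c))
a=.0704;X=np.array([.4953,.2265])+np.array([-.0425*np.sin(a),.0425*np.cos(a)]);print('slot',X);go(X[0],X[1],.12,a)
E
```

```text
time: 14.17
position: [0.6017, -0.1692, 0.0248]
orientation: [3.141, 0.032, 0.001]
wrist_force: [0.3, 0.3, 0.2]
grip_width: 0.0449
finger_force: 0.0
time: 14.67
position: [0.602, -0.1696, 0.0254]
orientation: [3.141, 0.031, 0.003]
wrist_force: [-0.4, 0.6, 5.9]
grip_width: 0.0157
finger_force: 25.3
time: 15.08
position: [0.6026, -0.1701, 0.1168]
orientation: [3.14, 0.03, 0.008]
wrist_force: [-0.3, 0.3, -0.7]
grip_width: 0.0158
finger_force: 24.6
[array([264., 156., 302., 352.])]
[ 0.60098983 -0.16962096  0.11404815] [[279.85464747 159.9369894 ]
 [278.25259938 358.15934306]]
slot [0.49231047 0.26889473]
t 15.2 pos [ 0.601  -0.1696  0.114 ] tilt [ 0. -0. -1.] th 0.02 -> d [-0.1    -0.4406 -0.006 ] rz -0.051
```

```bash
python3 -m creep '0 0 -.03 0 0 0;0 0 -.025 0 0 0;-.01 -.03 0 0 0 0;-.01 -.0345 0 0 0 0;-.01 -.0375 0 0 0 0;-.01 -.0375 0 0 0 0;-.01 -.0375 0 0 0 0;-.01 -.0375 0 0 0 0;-.01 -.0375 0 0 0 0;-.01 -.0375 0 0 0 0' && python3 -m creep '-.01 -.0375 0 0 0 0;-.01 -.0375 0 0 0 0;0 -.0375 0 0 0 0;0 -.0376 0 0 0 -.051;0 0 0 0 0 0;0 0 0 0 0 0;0 0 0 0 0 0' && python3 - <<'E'
from h import *
im=look('w11');go(.4923,.2689,.04,.07)
cv2.imwrite('pics/w11b.png',cv2.resize(im[:,:,::-1],(800,600),interpolation=2))
E
```

```text
time: 16.02
position: [0.5141, 0.1197, 0.1677]
orientation: [3.141, 0.031, -0.003]
wrist_force: [-0.3, 0.3, 0.4]
grip_width: 0.0156
finger_force: 24.7
time: 16.6
position: [0.4919, 0.2672, 0.1677]
orientation: [3.138, 0.111, -0.003]
wrist_force: [0.5, -0.2, 0.4]
grip_width: 0.0162
finger_force: 24.7
t 16.6 pos [0.4922 0.2664 0.1679] tilt [-0.002 -0.002 -1.   ] th 0.069 -> d [ 0.0005 -0.0027  0.1279] rz -0.001
```

View pics/w11b.png

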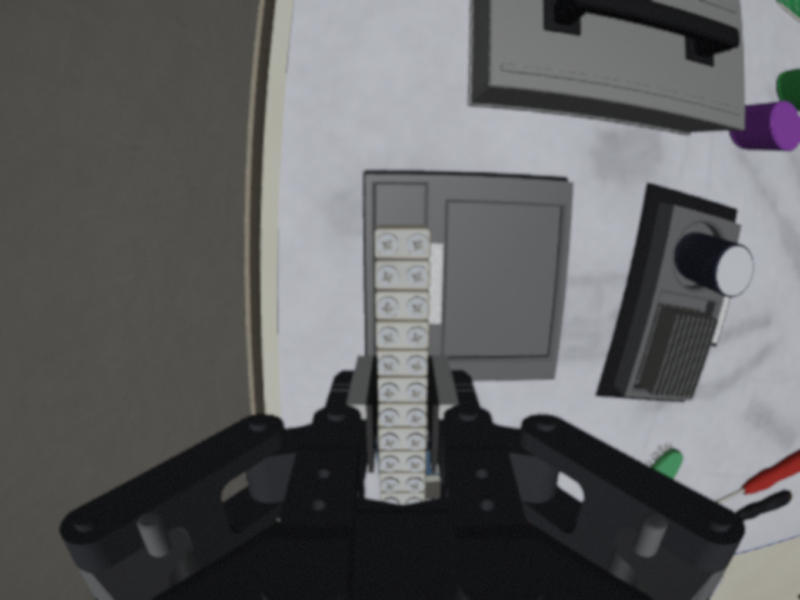

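The slot's far end is at (374–428,184) and the fuse pocket's corners are at (446,201), (562,205), (548,356) and (444,357). The strip is held straight. I'll refit the panel tray.

```bash
python3 - <<'E'
from h import *
c=load('w11');k=1.42857
L=[((374,183),(.0595,.057)),((428,184),(.0595,.028)),((446,201),(.0495,.014)),((562,205),(.0495,-.057)),((548,356),(-.0495,-.057)),((444,357),(-.0495,.014)),((364,176),(.0655,.063)),((570,183),(.0655,-.063)),((555,378),(-.0655,-.063))]
x,r=fit([('wrist',(*p,.02),np.array(u)/k-.15) for u,p in L],[.4953,.2265,.07],3,{'wrist':c});print(x,r.tolist())
a=x[2];R=np.array([[np.cos(a),-np.sin(a)],[np.sin(a),np.cos(a)]])
print('slot',x[:2]+R@[0,.0425],'fuse',x[:2]+R@[0,-.0215])
for u in [(376,229),(430,229)]: print('strip end',ray('wrist',np.array(u)/k-.15,.1679-.0245+.014,c))
E
```

```text
[0.49623281 0.22666823 0.06728691] [[-0.2, 0.6], [-3.1, -0.0], [0.9, 0.2], [0.2, 0.1], [0.9, 0.5], [-0.7, 0.9], [-0.4, -1.6], [1.8, -2.3], [-0.1, 0.2]]
slot [0.49337528 0.26907205] fuse [0.49767839 0.20521688]
strip end [0.5433495  0.27830172]
strip end [0.5444677  0.26252661]
```

```bash
python3 -m creep '.003 -.0022 .035 0 0 0;0 0 .035 0 0 0;0 0 .03 0 0 0;0 0 .015 0 0 0;0 0 .008 0 0 0;0 0 .004 0 0 0;0 0 0 0 0 0;0 0 0 0 0 0;0 0 0 0 0 0' && python3 -m creep '0 0 0 0 0 0;0 0 0 0 0 0;0 0 0 0 0 0' .03 && python3 -m creep '0 0 -.03 0 0 0;0 0 -.04 0 0 0;0 0 -.04 0 0 0;0 0 -.02 0 0 0;0 0 0 0 0 0;0 0 0 0 0 0' .085 && python3 - <<'E'
from h import *
im=look('w12');c=load('w12')
a=.0673;X=np.array([.4934,.2691]);u=np.array([np.cos(a),np.sin(a)])
print([np.round(d['rect']) for d in ctrl.boxes_of('wrist','terminal_strip')][:3],proj('wrist',[[*(X+s*.0535*u),.027] for s in(1,-1)],c))
g=im.mean(2)
for s in (.03,0.,-.02):
    p=proj('wrist',[*(X+s*u),.028],c)[0].round().astype(int);print(p,g[p[1],p[0]-26:p[0]+27:2].astype(int).tolist())
go(.4668,-.1659,.06,-.0707)
E
```

```text
time: 17.4
position: [0.496, 0.2704, 0.043]
orientation: [-3.139, -0.11, -0.002]
wrist_force: [-0.4, 0.0, 0.1]
grip_width: 0.0161
finger_force: 24.7
time: 17.65
position: [0.4956, 0.2705, 0.0425]
orientation: [-3.139, -0.111, -0.001]
wrist_force: [-0.2, 0.2, 0.4]
grip_width: 0.0301
finger_force: 0.0
time: 18.15
position: [0.4959, 0.2707, 0.1733]
orientation: [-3.138, -0.111, -0.004]
wrist_force: [-0.3, -0.3, -0.5]
grip_width: 0.085
finger_force: 0.0
[array([274., 140., 292., 258.])] [[283.19264186 141.59892817]
 [282.6417677  260.29208947]]
[283 170] [153, 88, 94, 102, 82, 78, 102, 123, 152, 138, 139, 155, 160, 160, 149, 135, 151, 134, 99, 99, 98, 96, 79, 89, 97, 97, 97]
[283 204] [165, 106, 88, 97, 82, 77, 96, 109, 147, 141, 140, 157, 161, 160, 147, 142, 153, 123, 97, 95, 95, 88, 83, 140, 178, 179, 177]
[283 226] [167, 113, 81, 94, 81, 72, 92, 105, 150, 148, 147, 159, 162, 161, 149, 145, 151, 113, 93, 93, 92, 81, 96, 159, 177, 176, 177]
t 18.2 pos [0.4949 0.2701 0.1712] tilt [-0.001 -0.001 -1.   ] th 0.071 -> d [-0.0588  0.4328  0.1115] rz 0.142
```

```bash
python3 -m creep '0 .02 0 0 0 0;-.0049 .0375 0 0 0 0;-.0049 .0375 0 0 0 0;-.0049 .0375 0 0 0 0;-.0049 .0375 0 0 0 0;-.0049 .0375 0 0 0 0;-.0049 .0375 0 0 0 0;-.0049 .0375 0 0 0 0;-.0049 .0375 0 0 0 0;-.0049 .0375 0 0 0 0;-.0049 .0375 0 0 0 0;-.0098 .0378 0 0 0 0' .072 && python3 -m creep '0 0 .03 0 0 .071;0 0 .03 0 0 .071;0 0 0 0 0 0;0 0 0 0 0 0;0 0 0 0 0 0' && cat > fz.py <<'E'
from h import *
import sys
n=sys.argv[1];im=look(n);c=load(n);h=cv2.cvtColor(im,cv2.COLOR_RGB2HSV)
m=cv2.inRange(h,(90,50,60),(115,255,255));m[330:]=0
m=cv2.morphologyEx(m,cv2.MORPH_CLOSE,np.ones((9,9),np.uint8))
k=max(cv2.findContours(m,0,2)[0],key=cv2.contourArea)
q=cv2.boxPoints(cv2.minAreaRect(k));print(cv2.contourArea(k),q.tolist())
P=np.array([ray('wrist',u,.018,c) for u in q]);print(np.round(P,4).tolist(),P.mean(0),[np.linalg.norm(P[i]-P[i-1]).round(4) for i in range(4)],[np.arctan2(*(P[i]-P[i-1])[::-1]).round(3) for i in range(4)])
d=[x['rect'] for x in ctrl.boxes_of('wrist','flux_tin')][:1];print('tin',d);go(*P.mean(0),.025,-.07)
E
python3 fz.py w13
```

```text
time: 19.25
position: [0.467, -0.1669, 0.1704]
orientation: [-3.139, -0.112, 0.003]
wrist_force: [0.9, -0.6, -0.5]
grip_width: 0.0721
finger_force: 0.0
time: 19.67
position: [0.4673, -0.1647, 0.1119]
orientation: [-3.139, 0.106, 0.003]
wrist_force: [-0.3, -0.0, 0.1]
grip_width: 0.072
finger_force: 0.0
8949.5 [[241.95335388183594, 272.2847900390625], [244.28892517089844, 157.8426513671875], [328.11114501953125, 159.55328369140625], [325.77557373046875, 273.99542236328125]]
[[0.4267, -0.1323], [0.512, -0.1427], [0.5071, -0.1994], [0.4209, -0.1955]] [ 0.46665831 -0.16747407] [np.float64(0.0635), np.float64(0.0859), np.float64(0.057), np.float64(0.0863)] [np.float64(1.479), np.float64(-0.121), np.float64(-1.657), np.float64(3.096)]
tin [[366.5, 182.3, 431.2, 244.9]]
t 19.8 pos [ 0.468  -0.1649  0.1129] tilt [ 0.001 -0.    -1.   ] th -0.068 -> d [-0.0013  0.0027  0.0879] rz 0.002
```

```bash
python3 -m creep '-.001 .0025 .035 0 0 .012;0 0 .03 0 0 0;0 0 .015 0 0 0;0 0 .01 0 0 0;0 0 0 0 0 0;0 0 0 0 0 0' .072 && python3 -m creep '0 0 0 0 0 0;0 0 0 0 0 0;0 0 0 0 0 0;0 0 0 0 0 0;0 0 0 0 0 0' .045 25 && python3 -m creep '0 0 -.02 0 0 0;0 0 -.035 0 0 0;0 0 -.035 0 0 0;0 0 -.035 0 0 0;0 0 -.025 0 0 0;0 0 0 0 0 0;0 0 0 0 0 0' && python3 - <<'E'
from h import *
go(.4977,.2052,.17,.0673)
E
```

```text
time: 20.27
position: [0.4666, -0.1677, 0.0225]
orientation: [3.139, -0.129, 0.001]
wrist_force: [-1.1, 0.1, 0.1]
grip_width: 0.072
finger_force: 0.0
time: 20.68
position: [0.4669, -0.168, 0.0232]
orientation: [3.139, -0.13, 0.004]
wrist_force: [-1.0, 1.4, 7.4]
grip_width: 0.0575
finger_force: 27.0
time: 21.27
position: [0.4668, -0.1684, 0.174]
orientation: [3.138, -0.131, 0.007]
wrist_force: [-0.3, -0.3, -0.3]
grip_width: 0.057
finger_force: 27.8
t 21.3 pos [ 0.4668 -0.1684  0.174 ] tilt [ 0.004 -0.001 -1.   ] th -0.084 -> d [-0.0005 -0.3749  0.0036] rz -0.151
```

```bash
python3 -m creep '0 -.03 0 0 0 0;0 -.0345 0 0 0 0;0 -.0345 0 0 0 0;0 -.0345 0 0 0 0;0 -.0345 0 0 0 0;0 -.0345 0 0 0 0;0 -.0345 0 0 0 0;0 -.0345 0 0 0 0;0 -.0345 0 0 0 0;0 -.0345 0 0 0 0;0 -.0345 0 0 0 0' && python3 -m creep '0 0 0 0 0 -.075;0 0 0 0 0 -.076;0 0 0 0 0 0;0 0 0 0 0 0;0 0 0 0 0 0' && python3 - <<'E'
from h import *
im=look('w14');c=load('w14');cv2.imwrite('pics/w14b.png',im[:,:,::-1])
h=cv2.cvtColor(im,cv2.COLOR_RGB2HSV);m=cv2.inRange(h,(90,50,60),(115,255,255));m[:,:210]=0;m[:,350:]=0
k=max(cv2.findContours(m,0,2)[0],key=cv2.contourArea);b=cv2.boundingRect(k);print(b)
z=.174-.0225+.021
for u in [(b[0],b[1]+5),(b[0]+b[2],b[1]+5)]: print(ray('wrist',np.array(u,float),z,c))
go(.4977,.2052,.04,.0673)
E
```

```text
time: 22.18
position: [0.4965, 0.2072, 0.1706]
orientation: [3.138, -0.13, -0.003]
wrist_force: [0.5, -0.6, 0.2]
grip_width: 0.0575
finger_force: 27.7
time: 22.6
position: [0.4971, 0.205, 0.1712]
orientation: [3.139, 0.101, -0.002]
wrist_force: [0.2, -0.1, -1.5]
grip_width: 0.0571
finger_force: 27.7
(210, 184, 140, 170)
[0.53756496 0.23575756]
[0.5411157  0.18047906]
t 22.6 pos [0.4972 0.205  0.1714] tilt [-0.001 -0.001 -1.   ] th 0.065 -> d [ 0.0006 -0.0002  0.1314] rz -0.002
```

View pics/w14b.png

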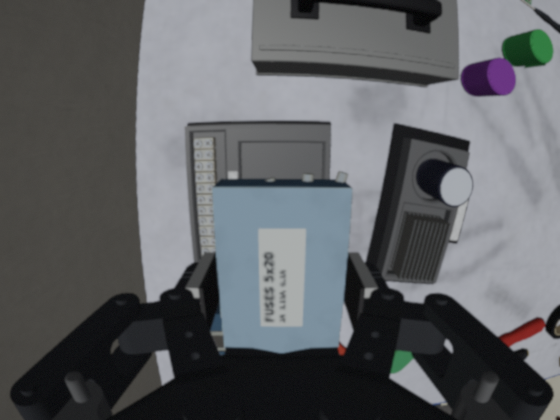

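```bash
python3 - <<'E'
from h import *
c=load('w14')
for u in [(283,186),(340,176),(282,350),(215,188),(351,188),(216,300)]: print(u,ray('wrist',np.array(u,float),.1705,c))
E
```

```text
(283, 186) [0.54006481 0.20696241]
(340, 176) [0.54567053 0.18466823]
(282, 350) [0.45821242 0.20200794]
(215, 188) [0.53762579 0.23412417]
(351, 188) [0.54114764 0.17964646]
(216, 300) [0.48553105 0.23402029]
```

```bash
python3 -m creep '.0005 0 .035 0 0 -.002;0 0 .035 0 0 0;0 0 .03 0 0 0;0 0 .018 0 0 0;0 0 .01 0 0 0;0 0 .0045 0 0 0;0 0 0 0 0 0;0 0 0 0 0 0;0 0 0 0 0 0' && python3 -m creep '0 0 0 0 0 0;0 0 0 0 0 0;0 0 0 0 0 0' .07 && python3 -m creep '0 0 -.03 0 0 0;0 0 -.04 0 0 0;0 0 -.04 0 0 0;0 0 -.04 0 0 0;0 0 0 0 0 0;0 0 0 0 0 0' .085 && python3 - <<'E'
from h import *
im=look('w15');c=load('w15')
h=cv2.cvtColor(im,cv2.COLOR_RGB2HSV);m=cv2.inRange(h,(90,50,60),(115,255,255));m[330:]=0
m=cv2.morphologyEx(m,cv2.MORPH_CLOSE,np.ones((9,9),np.uint8))
k=max(cv2.findContours(m,0,2)[0],key=cv2.contourArea);q=cv2.boxPoints(cv2.minAreaRect(k));print(q.round(1).tolist())
P=np.array([ray('wrist',u,.034,c) for u in q]);print(P.round(4).tolist(),P.mean(0),[np.linalg.norm(P[i]-P[i-1]).round(4) for i in range(4)])
cv2.imwrite('pics/w15b.png',im[:,:,::-1]);look('sd15','side');look('sc15','scene');go(.6436,.1587,.17,1.6)
print([ (d['rect'],d['score']) for d in ctrl.boxes_of('wrist','cover')][:2])
E
```

```text
time: 23.4
position: [0.4985, 0.206, 0.0406]
orientation: [-3.139, -0.109, -0.003]
wrist_force: [0.8, 0.1, -1.0]
grip_width: 0.057
finger_force: 27.7
time: 23.65
position: [0.4982, 0.2059, 0.0401]
orientation: [-3.139, -0.109, -0.002]
wrist_force: [0.2, -0.1, -0.2]
grip_width: 0.0697
finger_force: 0.0
time: 24.15
position: [0.4989, 0.2062, 0.1921]
orientation: [-3.137, -0.109, -0.008]
wrist_force: [-1.1, -0.1, -0.3]
grip_width: 0.0853
finger_force: 0.0
[[250.0, 151.0], [314.0, 151.0], [314.0, 244.0], [250.0, 244.0]]
[[0.5393, 0.2366], [0.5432, 0.1808], [0.4568, 0.1726], [0.4526, 0.2326]] [0.49796767 0.20563232] [np.float64(0.0868), np.float64(0.0559), np.float64(0.0868), np.float64(0.0602)]
t 24.3 pos [0.4972 0.2055 0.1885] tilt [-0.001 -0.001 -1.   ] th 0.07 -> d [0.1428 0.0568 0.0184] rz -1.53
[([254.8, 1.8, 450.1, 93.3], 0.55)]
```

```bash
python3 - <<'E'
import cv2
f=lambda n,y0,y1,x0,x1,w,h:cv2.resize(cv2.imread(f'pics/{n}.png')[y0:y1,x0:x1],(w,h),interpolation=2)
a=f('w15b',120,270,200,350,400,400);b=f('sd15',290,390,190,290,400,400)
c=f('sc15',210,270,215,290,250,200);d=f('sc15',235,320,145,240,275,200);e=f('w15b',0,100,200,500,275,200)
cv2.imwrite('pics/v.png',cv2.vconcat([cv2.hconcat([a,b]),cv2.hconcat([c,d,e])]))
E
```

```text
(no output)
```

View pics/v.png

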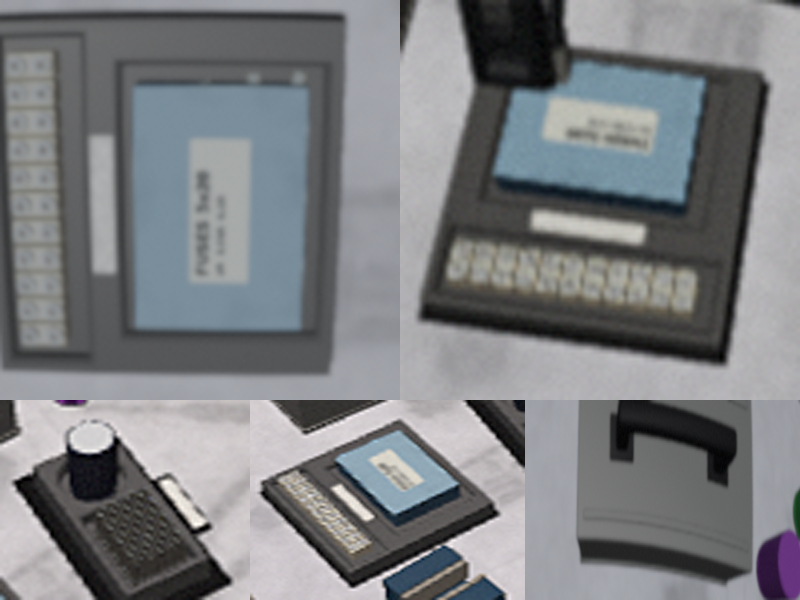

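All four parts look seated. The hinges and strip are inside their pockets, and the can and heatsink are in the drive tray. Now the cover: I'll check clearance to the drawer post and refine the handle.

```bash
python3 - <<'E'
from h import *
S=lambda x,y:('scene',np.array([130+x/2.5,150+y/2.5])-.3);D=lambda x,y:('side',np.array([110+x/2,100+y/2])-.25)
for n,u in [D(68,272),D(20,180),D(12,270),S(183,82),S(140,75),S(0,130)]: print(n,u,ray(n,u,0).round(3))
# handle: fit bar from earlier marks. wrist w14: bar ends, roof near corners
c=load('w14')
print('bar L/R (w14, z .103)',ray('wrist',np.array([297.,0]),.1,c),ray('wrist',np.array([440.,18]),.1,c))
print('roof near corners',ray('wrist',np.array([256.,66]),.069,c),ray('wrist',np.array([455.,78.]),.069,c))
c=load('w15');print('w15 roof near',ray('wrist',np.array([231.,67]),.069,c))
# handle in scene/side by bar ends, top z .103
for n,u in [S(82,152),S(170,92),D(92,385),D(120,290)]: print(n,ray(n,u,.1).round(4))
E
```

```text
side [143.75 235.75] [0.756 0.049]
side [119.75 189.75] [ 0.86 -0.06]
side [115.75 234.75] [0.816 0.059]
scene [202.9 182.5] [0.758 0.046]
scene [185.7 179.7] [0.794 0.078]
scene [129.7 201.7] [0.801 0.235]
bar L/R (w14, z .103) [0.64199579 0.20468849] [0.64616823 0.11097542]
roof near corners [0.60258144 0.22904155] [0.61305503 0.08060852]
w15 roof near [0.60706307 0.25191116]
scene [0.6258 0.2133]
scene [0.6509 0.1097]
side [0.6408 0.2116]
side [0.6509 0.1159]
```

```bash
python3 -m creep '0 0 -.035 0 0 0;0 0 -.025 0 0 0;.036 .0142 0 0 0 0;.036 .0142 0 0 0 0;.036 .0142 0 0 0 0;.0348 .0142 0 0 0 0;0 0 0 0 0 -.12;0 0 0 0 0 -.12;0 0 0 0 0 -.12;0 0 0 0 0 -.12;0 0 0 0 0 -.12;0 0 0 0 0 -.12' .05 && python3 -m creep '0 0 0 0 0 -.12;0 0 0 0 0 -.12;0 0 0 0 0 -.12;0 0 0 0 0 -.12;0 0 0 0 0 -.12;0 0 0 0 0 -.12;0 0 0 0 0 -.11;0 0 0 0 0 0;0 0 0 0 0 0;0 0 0 0 0 0' && cat > cv.py <<'E'
from h import *
import sys
n=sys.argv[1];im=look(n);c=load(n);h=im.max(2)
p=proj('wrist',[[.6436,.1587,.1]],c)[0];print('expect',p,[d['rect'] for d in ctrl.boxes_of('wrist','cover')][:1])
m=(h<45).astype(np.uint8);m[330:]=0
for k in cv2.findContours(m,0,2)[0]:
    if cv2.contourArea(k)>300:
        q=cv2.boxPoints(cv2.minAreaRect(k));P=np.array([ray('wrist',u,.103,c) for u in q])
        print(cv2.contourArea(k),q.round().tolist(),P.round(4).tolist(),P.mean(0).round(4),[np.linalg.norm(P[i]-P[i-1]).round(3) for i in range(4)],[np.arctan2(*(P[i]-P[i-1])[::-1]).round(3) for i in range(4)])
go(.6436,.1587,.092,1.63)
E
python3 cv.py w16
```

```text
time: 25.35
position: [0.6437, 0.159, 0.2471]
orientation: [-2.895, -1.217, 0.005]
wrist_force: [0.2, 0.1, -1.1]
grip_width: 0.05
finger_force: 0.0
time: 26.18
position: [0.644, 0.159, 0.2483]
orientation: [-2.17, -2.27, 0.002]
wrist_force: [-0.2, -0.5, -0.2]
grip_width: 0.0498
finger_force: 0.0
expect [281.19533073 200.04528149] [[244.1, 112.1, 338.2, 267.9]]
4595.0 [[311.0, 315.0], [337.0, 252.0], [487.0, 314.0], [461.0, 377.0]] [[0.6786, 0.0435], [0.6968, 0.1129], [0.8915, 0.0339], [0.8909, -0.0675]] [0.7895 0.0307] [np.float64(0.24), np.float64(0.072), np.float64(0.21), np.float64(0.101)] [np.float64(2.66), np.float64(1.314), np.float64(-0.385), np.float64(-1.576)]
4932.0 [[82.0, 242.0], [228.0, 242.0], [228.0, 329.0], [82.0, 329.0]] [[0.4403, 0.1068], [0.5974, 0.1184], [0.5951, 0.0208], [0.411, -0.0095]] [0.5109 0.0591] [np.float64(0.12), np.float64(0.158), np.float64(0.098), np.float64(0.187)] [np.float64(1.324), np.float64(0.074), np.float64(-1.595), np.float64(-2.978)]
1313.5 [[103.0, 241.0], [107.0, 208.0], [221.0, 222.0], [217.0, 255.0]] [[0.4676, 0.1104], [0.4772, 0.1451],
[... 554 characters left out ...]
.0], [23.0, 143.0], [9.0, 145.0]] [[0.3395, 0.2521], [0.3641, 0.2513], [0.3695, 0.2113], [0.3452, 0.2108]] [0.3546 0.2313] [np.float64(0.042), np.float64(0.025), np.float64(0.04), np.float64(0.024)] [np.float64(1.706), np.float64(-0.035), np.float64(-1.436), np.float64(-3.12)]
506.0 [[67.0, 85.0], [80.0, 84.0], [84.0, 128.0], [71.0, 129.0]] [[0.4336, 0.2651], [0.4499, 0.2645], [0.4553, 0.2218], [0.4392, 0.2214]] [0.4445 0.2432] [np.float64(0.044), np.float64(0.016), np.float64(0.043), np.float64(0.016)] [np.float64(1.698), np.float64(-0.032), np.float64(-1.444), np.float64(-3.119)]
t 26.3 pos [0.6441 0.1592 0.2489] tilt [-0.001 -0.    -1.   ] th 1.618 -> d [-0.0005 -0.0004  0.1569] rz -0.012
```

```bash
python3 -m creep '.001 .006 .035 0 0 0;0 0 .035 0 0 0;0 0 .02 0 0 0;0 0 0 0 0 0;0 0 0 0 0 0' .05 && python3 cv.py w17 | awk '$1<6000'
```

```text
time: 26.7
position: [0.6497, 0.1606, 0.1588]
orientation: [-2.166, -2.274, 0.003]
wrist_force: [0.8, 0.6, 0.5]
grip_width: 0.05
finger_force: 0.0
4441.5 [[310.0, 314.0], [337.0, 251.0], [488.0, 316.0], [462.0, 378.0]] [[0.6713, 0.1072], [0.6838, 0.1532], [0.8169, 0.0983], [0.8162, 0.0303]] [0.7471 0.0972] [np.float64(0.164), np.float64(0.048), np.float64(0.144), np.float64(0.068)] [np.float64(2.653), np.float64(1.306), np.float64(-0.391), np.float64(-1.581)]
2934.5 [[271.0, 153.0], [298.0, 153.0], [298.0, 306.0], [271.0, 306.0]] [[0.6415, 0.2105], [0.6565, 0.2112], [0.6628, 0.1131], [0.6452, 0.1123]] [0.6515 0.1618] [np.float64(0.098), np.float64(0.015), np.float64(0.098), np.float64(0.018)] [np.float64(1.609), np.float64(0.05), np.float64(-1.506), np.float64(-3.094)]
1013.0 [[10.0, 82.0], [30.0, 80.0], [35.0, 136.0], [15.0, 138.0]] [[0.4502, 0.2632], [0.4726, 0.2615], [0.4782, 0.222], [0.4563, 0.2218]] [0.4643 0.2421] [np.float64(0.042), np.float64(0.022), np.float64(0.04), np.float64(0.022)] [np.float64(1.716), np.float64(-0.074), np.float64(-1.429), np.float64(-3.133)]
759.0 [[178.0, 47.0], [185.0, 47.0], [190.0, 187.0], [183.0, 187.0]] [[0.5855, 0.2707], [0.5899, 0.2707], [0.595, 0.1891], [0.5904, 0.1888]] [0.5902 0.2298] [np.float64(0.082), np.float64(0.004), np.float64(0.082), np.float64(0.005)] [np.float64(1.631), np.float64(-0.017), np.float64(-1.509), np.float64(-3.07)]
320.5 [[443.0, 51.0], [559.0, 16.0], [562.0, 27.0], [446.0, 62.0]] [[0.74, 0.2805], [0.8465, 0.3371], [0.8498, 0.3288], [0.7426, 0.2739]] [0.7947 0.3051] [np.float64(0.007), np.float64(0.121), np.float64(0.009), np.float64(0.121)] [np.float64(1.943), np.float64(0.488), np.float64(-1.188), np.float64(-2.668)]
```

```bash
python3 -m creep '.0012 .0018 .03 0 0 0;0 0 .02 0 0 0;0 0 .012 0 0 0;0 0 .005 0 0 0;0 0 0 0 0 0;0 0 0 0 0 0' .05 && python3 -m creep '0 0 0 0 0 0;0 0 0 0 0 0;0 0 0 0 0 0;0 0 0 0 0 0;0 0 0 0 0 0;0 0 0 0 0 0' .004 70 && python3 -m creep '0 0 -.01 0 0 0;0 0 -.02 0 0 0;0 0 -.03 0 0 0;0 0 -.03 0 0 0;0 0 -.03 0 0 0;0 0 -.02 0 0 0;0 0 0 0 0 0;0 0 0 0 0 0' && python3 - <<'E'
from h import *
go(.4902,.0665,.16,-.065)
im=look('w18');c=load('w18');print([d['rect'] for d in ctrl.boxes_of('wrist','cover')][:1])
im=look('sd18','side');print([d['rect'] for d in ctrl.boxes_of('side','cover')][:1])
s=ctrl.observe();z=s['position'][2]-.0925
for n in('wrist','side'):
    print(n,proj(n,[[s['position'][0]+.0,s['position'][1],z+.069]],c if n=='wrist' else None))
E
```

```text
time: 27.3
position: [0.6525, 0.162, 0.0936]
orientation: [2.166, 2.275, 0.002]
wrist_force: [0.6, -0.1, 1.4]
grip_width: 0.0503
finger_force: 0.0
time: 27.8
position: [0.652, 0.1617, 0.093]
orientation: [2.166, 2.275, 0.0]
wrist_force: [-2.5, -0.6, 5.9]
grip_width: 0.0108
finger_force: 69.4
time: 28.47
position: [0.6522, 0.1617, 0.2337]
orientation: [2.166, 2.274, 0.003]
wrist_force: [0.1, -0.2, -2.4]
grip_width: 0.0111
finger_force: 68.4
t 28.5 pos [0.6522 0.1617 0.2337] tilt [ 0.002  0.    -1.   ] th 1.62 -> d [-0.0872 -0.1666  0.0733] rz 1.685
[[188.9, 109.1, 372.8, 353.5]]
[[105.2, 193.5, 195.6, 301.0]]
wrist [[279.23299978 258.92030135]]
side [[145.47908597 231.88363526]]
```

```bash
python3 -m creep '-.012 -.022 0 0 0 0;-.017 -.033 0 0 0 0;-.0175 -.0335 0 0 0 0;-.0175 -.0335 0 0 0 0;-.0175 -.0335 0 0 0 0;-.0057 -.0111 0 0 0 0;0 0 0 0 0 .1;0 0 0 0 0 .12;0 0 0 0 0 .12;0 0 0 0 0 .12;0 0 0 0 0 .12;0 0 0 0 0 .12' && python3 -m creep '0 0 0 0 0 .12;0 0 0 0 0 .12;0 0 0 0 0 .12;0 0 0 0 0 .12;0 0 0 0 0 .12;0 0 0 0 0 .12;0 0 0 0 0 .12;0 0 0 0 0 .12;0 0 0 0 0 .025;0 0 0 0 0 0;0 0 0 0 0 0;0 0 0 0 0 0' && python3 - <<'E'
from h import *
go(.4902,.0665,.0975,-.065)
im=look('w18');c=load('w18')
# roof colour outline
s,R=tool();z=s['position'][2]-.093+.069
for l in [(.0785,.042),(.0785,-.042),(.047,0)]:
    p=s['position'][:2]+R[:2,:2]@np.array([l[0],-l[1]]);print(l,proj('wrist',[[*p,z if l[1] else z+.034]],c).round(1))
g=im.mean(2).astype(int)
for r in (170,200):print(r,g[r,170:400:4].tolist())
print('col',g[60:240:3,330].tolist(), g[60:240:3,230].tolist())
E
```

```text
time: 29.67
position: [0.4897, 0.0665, 0.2317]
orientation: [-2.819, -1.386, 0.002]
wrist_force: [-0.0, 0.3, -2.2]
grip_width: 0.0113
finger_force: 68.6
time: 30.67
position: [0.4897, 0.0665, 0.2321]
orientation: [3.14, -0.098, -0.001]
wrist_force: [-0.1, 0.2, -2.2]
grip_width: 0.011
finger_force: 68.6
t 30.7 pos [0.4897 0.0665 0.2321] tilt [-0. -0. -1.] th -0.062 -> d [ 0.0005 -0.      0.1346] rz 0.003
(0.0785, 0.042) [[190.3 101.8]]
(0.0785, -0.042) [[372.  101.8]]
(0.047, 0) [[281.  181.3]]
170 [136, 63, 49, 104, 96, 59, 89, 127, 126, 125, 119, 120, 114, 124, 124, 122, 122, 121, 121, 121, 120, 119, 116, 36, 36, 36, 33, 34, 34, 32, 32, 31, 31, 55, 113, 112, 110, 111, 109, 109, 109, 108, 107, 108, 99, 110, 103, 107, 107, 106, 160, 162, 162, 163, 164, 164, 164, 164]
200 [140, 139, 117, 29, 95, 91, 92, 123, 125, 123, 113, 121, 96, 121, 121, 120, 120, 119, 119, 118, 118, 117, 113, 32, 24, 23, 30, 30, 28, 26, 23, 15, 24, 62, 109, 109, 109, 108, 108, 107, 107, 108, 108, 106, 110, 106, 107, 107, 108, 115, 164, 163, 162, 160, 155, 155, 156, 157]
col [69, 132, 160, 158, 158, 155, 151, 152, 156, 160, 162, 165, 165, 165, 164, 165, 165, 132, 112, 113, 113, 112, 113, 113, 112, 112, 112, 112, 111, 111, 111, 110, 110, 110, 110, 109, 110, 109, 108, 109, 108, 107, 107, 108, 108, 108, 107, 108, 108, 108, 107, 108, 107, 107, 106, 107, 106, 107, 107, 107] [156, 160, 160, 159, 157, 150, 146, 145, 144, 145, 148, 149, 148, 147, 146, 145, 147, 118, 124, 126, 126, 126, 126, 126, 126, 125, 125, 124, 125, 124, 125, 123, 124, 123, 123, 122, 123, 122, 123, 122, 121, 122, 121, 121, 121, 121, 120, 120, 120, 120, 119, 119, 119, 118, 118, 118, 118, 118, 117, 116]
```

```bash
python3 -m creep '.0035 0 .02 0 0 .003;0 0 .03 0 0 0;0 0 .03 0 0 0;0 0 .01 0 0 0;0 0 0 0 0 0;0 0 .01 0 0 0;0 0 .01 0 0 0;0 0 .01 0 0 0' && python3 -m creep '0 0 .006 0 0 0;0 0 .004 0 0 0;0 0 .0025 0 0 0;0 0 .0015 0 0 0;0 0 0 0 0 0;0 0 0 0 0 0;0 0 0 0 0 0'; python3 -c "
from h import *
go(.4937,.0665,.097,-.065);look('sd19','side');print([d['rect'] for d in ctrl.boxes_of('side','cover')][:1])"
```

```text
time: 31.38
position: [0.4941, 0.0663, 0.1127]
orientation: [-3.139, 0.107, -0.004]
wrist_force: [-0.0, 0.6, -1.5]
grip_width: 0.0109
finger_force: 68.7
time: 31.97
position: [0.4934, 0.0662, 0.0986]
orientation: [-3.14, 0.107, -0.001]
wrist_force: [-1.0, -0.6, -2.4]
grip_width: 0.0108
finger_force: 68.6
t 32.0 pos [0.4934 0.0662 0.0986] tilt [ 0.  0. -1.] th -0.068 -> d [ 0.0002 -0.0003  0.0016] rz -0.003
[[216.2, 222.3, 307.9, 292.3]]
```

```bash
python3 -m creep '0 0 .001 0 0 0;0 0 .0007 0 0 0;0 0 0 0 0 0;0 0 0 0 0 0' && python3 -m creep '0 0 0 0 0 0;0 0 0 0 0 0;0 0 0 0 0 0;0 0 0 0 0 0' .045 && python3 -m creep '0 0 -.02 0 0 0;0 0 -.04 0 0 0;0 0 -.04 0 0 0;0 0 -.04 0 0 0;0 0 -.03 0 0 0;0 0 0 0 0 0;0 0 0 0 0 0' && python3 - <<'E'
from h import *
im=look('w20');c=load('w20');g=im.mean(2).astype(int)
P=lambda l,z:[*(np.array([.4902,.0665])+np.array([[np.cos(.065),np.sin(.065)],[-np.sin(.065),np.cos(.065)]])@np.array(l)),z]
for l,z in [((.0785,.042),.073),((.0785,-.042),.073),((-.0785,.042),.073),((0,.042),.073),((0,-.042),.073),((0,.006),.107),((0,-.006),.107),((.047,0),.107),((-.047,0),.107),((.0805,.02),.004)]: print(l,proj('wrist',[P(l,z)],c).round(1)[0])
r=int(proj('wrist',[P((0.03,0),.073)],c)[0][1]);print('row',r,g[r,200:370:3].tolist())
for x in(250,310):print('col',x,g[80:320:3,x].tolist())
print([d['rect'] for d in ctrl.boxes_of('wrist','cover')][:1])
for n in('scene','side'):
    look('f_'+n,n);R=[d['rect'] for d in ctrl.boxes_of(n,'cover')][:1];print(n,R,R and None)
    q=proj(n,[P((sx*.0785,sy*.042),zz) for sx in(1,-1) for sy in(1,-1) for zz in(.004,.073)]+[P((sx*.047,0),.107) for sx in (1,-1)]);print('expect',q.min(0),q.max(0))
go(.5,.07,.2)
E
```

```text
time: 32.4
position: [0.4935, 0.0666, 0.097]
orientation: [-3.139, 0.106, -0.001]
wrist_force: [-1.4, 2.4, 5.1]
grip_width: 0.0105
finger_force: 69.6
time: 32.73
position: [0.4933, 0.066, 0.0966]
orientation: [3.14, -0.108, -0.0]
wrist_force: [0.0, 0.1, -0.0]
grip_width: 0.0451
finger_force: 0.0
time: 33.32
position: [0.494, 0.0661, 0.2684]
orientation: [-3.139, 0.108, -0.006]
wrist_force: [0.6, 0.3, -0.3]
grip_width: 0.0454
finger_force: 0.0
(0.0785, 0.042) [238.  115.1]
(0.0785, -0.042) [323.8 114.8]
(-0.0785, 0.042) [243.  263.4]
(0, 0.042) [239.9 193. ]
(0, -0.042) [322.5 192.7]
(0, 0.006) [274.6 201. ]
(0, -0.006) [287.7 201. ]
(0.047, 0) [280.9 149.3]
(-0.047, 0) [281.3 248.9]
(0.0805, 0.02) [264.1 114. ]
row 163 [31, 101, 146, 146, 147, 146, 147, 147, 146, 146, 146, 147, 146, 122, 107, 108, 107, 101, 106, 105, 105, 104, 104, 101, 66, 30, 37, 31, 18, 36, 70, 98, 98, 98, 98, 99, 98, 98, 100, 99, 98, 137, 142, 133, 149, 149, 150, 148, 148, 150, 148, 149, 148, 148, 147, 147, 147]
col 250 [144, 141, 138, 135, 131, 131, 129, 130, 137, 137, 138, 136, 69, 109, 106, 103, 98, 97, 95, 95
[... 258 characters left out ...]

col 310 [136, 140, 143, 146, 148, 148, 148, 147, 147, 148, 150, 145, 70, 100, 101, 101, 99, 97, 98, 97, 95, 96, 96, 96, 96, 97, 99, 97, 97, 94, 93, 94, 91, 93, 93, 93, 94, 94, 99, 96, 98, 95, 92, 91, 91, 89, 90, 92, 93, 92, 95, 98, 96, 97, 95, 92, 92, 91, 92, 91, 91, 97, 149, 150, 109, 65, 77, 78, 78, 79, 79, 77, 77, 77, 78, 77, 77, 81, 109, 142]
[[236.6, 116.3, 325.4, 264.2]]
scene [[217.8, 202.4, 285.2, 279.6]] None
expect [218.18254259 200.20217776] [285.14968612 278.19543771]
side [[214.4, 223.0, 307.7, 291.8]] None
expect [215.2705544  218.95861774] [307.38081395 291.01285997]
t 33.6 pos [0.4928 0.0661 0.2654] tilt [-0.003 -0.001 -1.   ] th -0.068 -> d [ 0.0071 -0.0044  0.0654] rz None
```

```bash
python3 -m creep '0 0 -.02 0 0 0;0 0 0 0 0 0;0 0 0 0 0 0;0 0 0 0 0 0' && python3 -c "
from workcell import ctrl
print(ctrl.hand_in())"
```

```text
time: 33.95
position: [0.493, 0.0662, 0.2859]
orientation: [3.14, -0.107, -0.002]
wrist_force: [0.1, 0.6, 0.1]
grip_width: 0.0449
finger_force: 0.0
the job is handed in; nothing more can be done
None
```

I handed the job in at about 34 s: in the last pictures all four parts looked seated in their pockets and the cover was down on the drive tray's rim; `hand_in()` gave no verdict, and I didn't re-check the tin's position.

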